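# Free the seized whetstone clamp

## Robot

A 7-joint arm with a two-finger parallel gripper is mounted at the origin on the work surface. World frame = base frame: x ahead of the robot, y to its left, z up, the work surface at z = 0. Lengths are in mm, angles in rad, forces in N, time in s.
With the tool pointing down it reaches from about 400 to 875 mm from the base axis. Payload 4.4 kg.
Tool frame: the origin (TCP) lies at the very end of the fingers, on their centre line; the grasp point (between the pads) lies 19 mm behind it (ctrl.grip_point_offset is the distance from the TCP to the grasp point, in mm); z points along the fingers, y is the line along which they close (so a half turn about z gives the same grasp; the last joint's range is limited). The gripper opens to 85 mm and grips with 20 to 120 N. Pads are 22 mm wide; open, the fingers measure 114 mm over their backs; the gripper's body (76 mm by 85 mm) begins 54 mm behind the grasp point. The pads swing forward as they close: fully open they stand 13 mm farther back than shut.
Start: joints at [-1.18, 0.628, 0.038, 1.517, -0.027, 0.996, -0.02], TCP at [286.681, 583.38, 231.313] pointing down, gripper open.
Joint ranges: [-3.06, 3.06], [-0.37, 2.12], [-1.25, 1.32], [0.18, 2.47], [-1.1, 4.24], [0.23, 1.98], [-2.94, 2.94]. Speed limits (rad/s): [2.57, 2.57, 3.14, 3.14, 3.14, 3.14, 3.14].

## Interface

Orientations are given as [roll, pitch, yaw] about the fixed x, y, z axes, in that order (R = Rz(yaw) Ry(pitch) Rx(roll)).
In Python, from cell import ctrl gives the robot as it stands.
- The arm moves only by the tool jog_arm, never from a script. Its argument "increments" is one flat list of numbers, 7 for each row, row after row: the finger opening in cm, from 0 to 8.54, then the shift along the tool's x, y, z in cm, then the turn, a rotation vector about the tool's x, y, z in degrees. In form: [fingers, x, y, z, rx, ry, rz, fingers, x, y, z, rx, ry, rz, ...]. A call has 1 to 20 rows; each row is the pose to reach, as a shift and turn from the pose commanded when the call began, along the tool's axes at that moment; what a row does not reach only later rows make up. A row lasts 1/10 s, in which the tool goes at most 50 mm and 8.59 degrees, less where a joint would pass 70% of its speed; a pose out of reach is approached as far as the arm can. A call with a gripper value outside its range is refused whole. The fingers move at their own pace and stop on an object; the grip force is fixed at half the most. Time passes only in rows, so rows that repeat a pose let the fingers close. It gives the time, the measured TCP pose, the force, the opening and the grip force at its end, in the units of the state.
- ctrl.read_state(): the state, without advancing time (a new reading comes with each control period).
- ctrl.get_image(name): name is "side" or "top"; returns the picture (420x560x3 uint8, red, green, blue); there is no depth.
- ctrl.camera_params(name): a dict with "fx", "fy", "cx", "cy" (pixels), "distortion" ([k1, k2, p1, p2, k3] as OpenCV has them; the pictures are not rectified), "extrinsics" (4x4, takes a point from world to camera coordinates). Camera axes: x right, y down, z forward; pixel columns grow to the right and rows downward; lengths in mm; the calibration is good to about 2 mm. A picture is of the moment at which its call begins. camera_params takes no time and is no camera call.
- ctrl.finish_job(): hands the job in; it is judged then, once.
The state is a dict: "clock": time; "qpos": joint angles; "qd": joint speeds; "tau": joint torques, N m; "eef_pos": TCP position; "tool_rot": TCP orientation; "force": force on the tool from outside, world axes, zero at the start; "torque": the same for the moment, N m; "width": finger opening in mm; "gripper_force": force on a finger pad.
Only numpy, scipy, OpenCV 4.12 (cv2) and the standard library are available. Lean on these libraries where they do the work, as an engineer would, in place of code of your own. Each camera call takes 0.05 s, during which the arm holds its last target. There are 200 camera calls.

## Task

The knob of the clamp that holds the whetstone has seized. Grip that knob firmly, break it loose with a short firm anticlockwise twist (seen from above), then turn it on freely the same way, nearly a quarter turn in all, until it reaches its open stop and the jaw stands clear of the stone. Let go of the knob, leave the stone lying in the clamp, and do not turn the knob of the other clamp, which holds a handle blank.

Things in the scene. Friction and masses are not known exactly. Their poses are not given: they have to be found in the camera images.
- stone_knob (a joint): Turn of the seized knob, rad: 0 clamped, growing anticlockwise seen from above to the open stop at 1.45. Starts between 0 and 0.04. After 1 to 3 degrees of play it is stiff, up to about 0.4 N m, until about 0.36 rad; beyond that it turns freely and stays where it is left. The steel jaw backs off the stone by 12 mm as it opens. The clamp is fixed to the bench.
- stone_knob_grip (a point): Seized knob's grip point, on its vertical axis, 75 mm above the bench. The knob is an upright black bar 52 mm long, 14 thick, 38 tall (top 15 mm above this point) on a steel disc 52 mm across (top 22 mm below it), on a grey housing 84 mm square (top 30 mm below). x along the bar, y across its thickness, z up; at the start x points to the stone, whose near end is 69 mm from the axis.
- stone_center (a point): Centre of the loose whetstone lying in this clamp: a dark blue-grey slab 56 mm wide on a wider brown wooden block, together 184 x 66 x 44 mm, 0.75 kg; its top is 56 mm above the bench. x along its length, z up.
- blank_knob (a joint): Turn of the alike knob on the other, identical clamp, which holds a narrow light wooden handle blank (184 x 32 x 26 mm), rad: 0 clamped. It must stay as it is. Which side of the bench each clamp stands on varies.
Not all that is in view belongs to the job. Leave any turquoise look-alike of the part that bears stone_center alone.

How it is judged:
By the outcome, as a careful person would: the job done as asked, in the order asked, and still so for the second after the job is handed in, with the robot touching nothing.
It also fails if it takes over 32 s, if anything falls off the work surface, if the arm or the gripper's body presses on something with over 40 N, if the wrist force passes 120 N, or if a joint passes its speed limit or range.

## Working session

There is one attempt and no reset: what is moved stays moved. The work goes in short steps, Python scripts to look and compute and a tool call to move; the robot and the scene stay as the last step left them, time stands still between calls to the robot, and variables do not carry over. Pictures are saved under pics/ and viewed, at most 10 in all, crops included, and the job is handed in when it is done.

Besides the shell and the picture viewer there is one more tool, called after ">>>" by a JSON object that holds its "method" and its "body". jog_arm: Moves the arm, as the interface text tells. Its arguments: {"type":"object","properties":{"increments":{"type":"array","items":{"type":"number"}}},"required":["increments"]}

```bash
mkdir -p pics
cat > h.py <<'E'
import numpy as np, cv2
from cell import ctrl
def snap(n,f):
    im=ctrl.get_image(n); cv2.imwrite(f'pics/{f}.png',im[:,:,::-1]); return im
def ray(n,uv,z):
    p=ctrl.camera_params(n); K=np.array([[p['fx'],0,p['cx']],[0,p['fy'],p['cy']],[0,0,1]])
    E=np.array(p['extrinsics']); R,t=E[:3,:3],E[:3,3]
    q=cv2.undistortPoints(np.array(uv,float).reshape(-1,1,2),K,np.array(p['distortion'],float)).reshape(-1,2)
    d=np.c_[q,np.ones(len(q))]@R; c=-R.T@t
    return c+d*((z-c[2])/d[:,2])[:,None]
E
python3 - <<'E'
from h import *
a=snap('top','t0');b=snap('side','s0')
s=ctrl.read_state();print(s)
for n in('top','side'):
    E=np.array(ctrl.camera_params(n)['extrinsics']);print(-E[:3,:3].T@E[:3,3],E[2,:3])
E
```

```text
{'clock': 0.1, 'qpos': array([-1.17980429,  0.62920258,  0.03844459,  1.51826592, -0.02703421,
        0.99626739, -0.01999915]), 'qd': array([-9.18141946e-04, -5.60874237e-05, -1.82450405e-04, -3.74098956e-03,
        1.99531865e-04, -6.63307785e-04, -7.42124468e-04]), 'tau': array([ 2.66461313e-03, -5.64535725e+01,  1.23009514e+00, -1.93977427e+01,
        1.11736025e-02,  5.46311232e-03, -5.49047442e-06]), 'eef_pos': array([286.41989638, 582.88804189, 230.51476255]), 'tool_rot': array([-3.13996671e+00, -1.55857322e-05,  2.68478303e+00]), 'force': array([-0.68050238,  0.39584188, -0.00234872]), 'torque': array([-0.00771387, -0.00670259,  0.02533811]), 'gripper_force': 0.0, 'width': 85.61994019740769}
[407.94685246  31.89174901 971.2156395 ] [ 0.11604979  0.00472769 -0.99323215]
[ 240.32879944 -506.70057042  779.68720686] [ 0.26000188  0.58314007 -0.76964062]
```

View pics/t0.png

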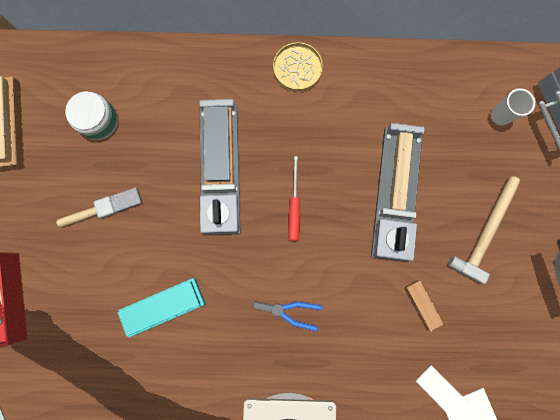

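View pics/s0.png

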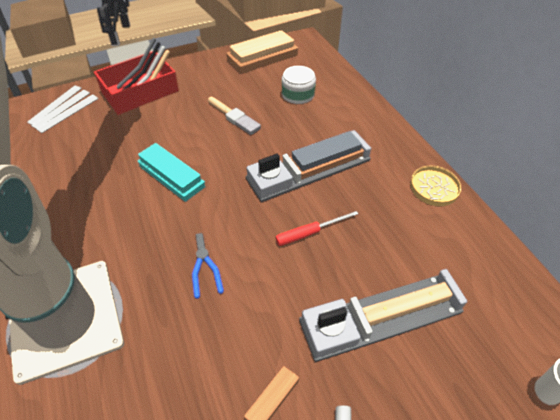

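The stone clamp is on the left in the top view, with its knob at about (216,212). The other clamp's knob is at (400,240). Next I measure the knob.

Run:
```python
from h import *
for n,f,(x0,x1,y0,y1) in(('top','t0',(195,245,95,240)),('side','s0',(245,375,130,200))):
    im=cv2.imread(f'pics/{f}.png'); g=im.max(2).astype(int)
    m=np.zeros(g.shape,np.uint8); 
    kx=(203,232,196,228) if n=='top' else (254,288,150,182)
    m[kx[2]:kx[3],kx[0]:kx[1]]=(g<60)[kx[2]:kx[3],kx[0]:kx[1]]
    k,l,st,ce=cv2.connectedComponentsWithStats(m*255); i=1+st[1:,4].argmax()
    pts=np.argwhere(l==i)[:,::-1].astype(np.float32); r=cv2.minAreaRect(pts)
    print(n,st[i],ce[i],r, ray(n,[ce[i]],90), ray(n,[ce[i]],75))
    if n=='top': 
        print(g[200:226:2,205:230]); B=ray(n,cv2.boxPoints(r),85);print(B)
    cv2.imwrite(f'pics/c_{n}.png',cv2.resize(im[y0:y1,x0:x1],None,fx=4,fy=4,interpolation=cv2.INTER_CUBIC))
a=cv2.imread('pics/c_top.png');b=cv2.imread('pics/c_side.png')
c=np.zeros((580,730,3),np.uint8);c[:a.shape[0],:a.shape[1]]=a;c[:b.shape[0],205:205+b.shape[1]]=b[:, :525];cv2.imwrite('pics/c.png',c)
```

```text
top [214 200   7  24  68] [218.33823529 213.94117647] ((217.0, 211.5), (23.0, 6.0), 90.0) [[505.41298005 163.62548091  90.        ]] [[507.07204266 165.86784463  75.        ]]
[[218 218 218 218 219 220 226 156  53  58  65  71  46  95 188 217 220 217
  215 216 216 216 219 218 215]
 [219 218 219 220 220 221 227 150  54  68  74  84  65  28   0 188 227 223
  217 218 218 218 219 218 219]
 [221 219 221 221 211 223 233 159  51  66  73  79  64  31  11 112 242 249
  244 237 202 201 214 218 218]
 [218 219 221 220 231 240 249 170  53  68  76  78  68  30   9 145 243 247
  243 242 247 232 208 216 220]
 [219 220 215 240 243 241 247 175  66  70  77  82  58  41   9 119 244 248
  243 242 244 249 247 193 205]
 [219 217 235 244 242 242 247 182  77  68  80  80  69  40   7  75 243 250
  244 244 244 247 249 226 200]
 [219 212 240 246 242 243 248 183  77  74  76  77  71  40  17  41 245 250
  245 243 245 248 249 245 188]
 [220 205 239 247 242 244 248 181  77  70  77  78  80  44  16  37 247 251
  244 244 245 249 249 240 193]
 [221 198 221 243 245 243 247 202 108  72  77  77  76  48  20   0 248 253
  246 244 
[... 153 characters left out ...]
49 201 105  67  75  74  81  50  26   0 247 254
  247 248 235 172 191 214 218]
 [218 217 217 218 218 207 207 177 118  55  34  47  44  35  19   8 234 240
  217 191 178 210 220 219 218]
 [219 218 218 219 219 218 220 223 214 194 136  96 105  93 105 109 119 183
  217 219 219 216 216 216 216]]
[[536.11249335 175.15684824  85.        ]
 [536.47611567 162.13773336  85.        ]
 [486.43577951 159.90836612  85.        ]
 [486.07062612 172.8426721   85.        ]]
side [259 155  20  18 225] [268.92       163.46666667] ((268.7372131347656, 163.27735900878906), (11.961006164550781, 22.38416862487793), 70.01689147949219) [[507.13746091 152.06516865  90.        ]] [[512.94027976 166.39265796  75.        ]]
```

View pics/c.png

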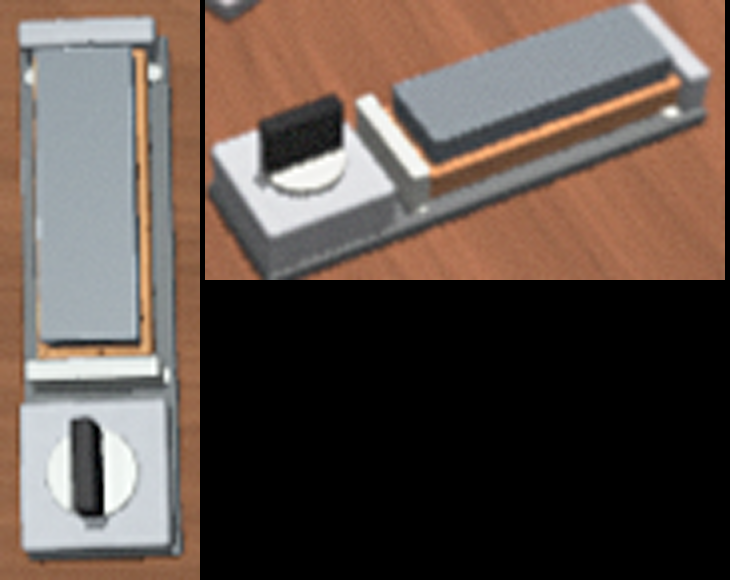

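The crop shows the bar's top face centred near (215.1,210.7). The disc centre is near (218,213.5), and the clamp is nearly parallel to world x.

Run:
```python
from h import *
print('bar',ray('top',[(215.1,210.7)],90))
im=cv2.imread('pics/t0.png').max(2)
m=np.zeros_like(im);m[194:232,200:238]=(im[194:232,200:238]>233)
p=np.argwhere(m)[:,::-1].astype(np.float32)
c,r=cv2.minEnclosingCircle(p);print('disc',c,r,ray('top',[c],53))
cr=lambda L:[(195+(x-1.5)/4,95+(y-1.5)/4) for x,y in L]
H=ray('top',cr([(22,403),(167,402),(170,550),(24,552)]),45);print('housing',H,H.mean(0))
S=ray('top',cr([(35,48),(130,47),(137,340),(40,340)]),56);print('stone',S,S.mean(0))
L=ray('top',[(212.3,200),(212.95,220)],90);print('bar edge',L)
for A in(H[3],H[0]),(H[2],H[1]),(S[3],S[0]),(S[2],S[1]),(L[1],L[0]):
    d=A[1]-A[0];print(np.degrees(np.arctan2(d[1],d[0])),np.hypot(*d[:2]))
from scipy.spatial.transform import Rotation as Ro
s=ctrl.read_state();R=Ro.from_euler('xyz',s['tool_rot']).as_matrix();print(R.round(3))
```

```text
bar [[512.22603746 170.90655224  90.        ]]
disc (217.29629516601562, 212.48147583007812) 10.81098461151123 [[512.72702573 171.63868051  53.        ]]
housing [[551.61989378 213.63434156  45.        ]
 [554.48793484 131.34212625  45.        ]
 [470.50553941 126.30331054  45.        ]
 [467.05686722 208.26912616  45.        ]] [510.91755881 169.88722613  45.        ]
stone [[756.81215919 214.50153465  56.        ]
 [758.86777307 159.79950027  56.        ]
 [587.58900503 148.47375523  56.        ]
 [586.07713046 203.13693313  56.        ]] [672.33651694 181.47793082  56.        ]
bar edge [[535.28695658 178.0170029   90.        ]
 [492.02007161 174.59816672  90.        ]]
3.6303420682151244 84.73305728950142
3.4335433384393648 84.13342026839668
3.808149989242286 171.11284055264605
3.783154688471986 171.65281494777685
4.5179753382019365 43.40174853211709
[[-0.897  0.441 -0.001]
 [ 0.441  0.897 -0.001]
 [ 0.    -0.002 -1.   ]]
```

>>> {"method": "jog_arm", "body": {"increments": [8.5,-2,-1.4,0,0,0,7.8,8.5,-4,-2.8,0,0,0,15.6,8,-6,-4.2,0,0,0,23.4,7,-8,-5.6,0,0,0,31.2,6,-10,-7,0,0,0,39,4.5,-12,-8.4,0,0,0,46.8,4.5,-14,-9.8,0,0,0,54.6,4.5,-16,-11.2,0,0,0,62.4,4.5,-18,-12.6,0,0,0,70.2,4.5,-20,-14,0,0,0,78,4.5,-22,-15.4,0,0,0,85.8,4.5,-24,-16.8,0,0,0,93.6,4.5,-26,-18.2,0,0,0,101.4,4.5,-28,-19.6,0,0,0,109.2,4.5,-30,-21,0,0,0,117,4.5,-32,-22.4,0,0,0,124.8,4.5,-34,-23.8,2,0,0,132.6,4.5,-36,-25.2,4,0,0,140.4,4.5,-38.4,-27,6,0,0,149.3,4.5,-38.4,-27,8,0,0,149.3]}}

```text
clock: 2.1
eef_pos: [514.2, 166.9, 150.8]
tool_rot: [3.138, -0.002, 0.07]
force: [-0.3, 0.7, 0.0]
width: 44.9
gripper_force: 0.0
```

Run:
```python
from h import *
snap('side','s1')
s=ctrl.read_state();print({k:np.round(s[k],3) for k in s})
```

```text
{'clock': np.float64(2.15), 'qpos': array([-0.798,  0.682,  0.672,  1.921, -0.606,  0.756, -1.272]), 'qd': array([-0.047, -0.029, -0.028, -0.006,  0.049,  0.101, -0.029]), 'tau': array([  2.501, -54.247,  12.39 , -15.324,   0.087,  -0.429,  -0.085]), 'eef_pos': array([510.96, 168.96, 147.67]), 'tool_rot': array([3.138, 0.004, 0.074]), 'force': array([-0.994,  0.051, -2.483]), 'torque': array([0.013, 0.072, 0.018]), 'gripper_force': np.float64(0.0), 'width': np.float64(45.048)}
```

View pics/s1.png

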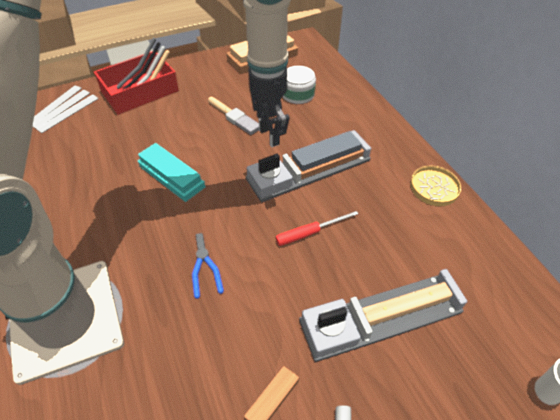

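The open gripper is above the stone knob, at about (270,130) in the side view. I go down in steps.

>>> {"method": "jog_arm", "body": {"increments": [4.5,0,0,0,0,0,0,4.5,0,0,0,0,0,0,4.5,0,0,1.5,0,0,0,4.5,0,0,3,0,0,0,4.5,0,0,4.2,0,0,0,4.5,0,0,4.6,0,0,0,4.5,0,0,4.6,0,0,0,4.5,0,0,4.6,0,0,0]}}

```text
clock: 2.95
eef_pos: [512.7, 171.8, 105.9]
tool_rot: [-3.141, -0.001, 0.079]
force: [0.4, -0.3, 0.8]
width: 44.8
gripper_force: 0.0
```

Run:
```python
from h import *
a=snap('side','s2');b=snap('top','t2')
s=ctrl.read_state();print({k:np.round(s[k],3) for k in s})
c=np.hstack([cv2.resize(x,(400,400),interpolation=cv2.INTER_CUBIC) for x in(a[90:190,220:320],b[160:260,170:270])])
cv2.imwrite('pics/c2.png',c[:,:,::-1])
```

```text
{'clock': np.float64(3.05), 'qpos': array([-0.758,  0.737,  0.607,  1.948, -0.671,  0.665, -1.218]), 'qd': array([0.001, 0.   , 0.   , 0.003, 0.002, 0.   , 0.003]), 'tau': array([-1.9000e-02, -4.8981e+01,  8.8470e+00, -1.1150e+01,  8.0000e-03,
        4.0000e-03, -2.0000e-03]), 'eef_pos': array([512.672, 171.817, 105.913]), 'tool_rot': array([-3.141e+00, -1.000e-03,  7.900e-02]), 'force': array([0.144, 0.419, 0.354]), 'torque': array([0.071, 0.014, 0.031]), 'gripper_force': np.float64(0.0), 'width': np.float64(44.788)}
```

View pics/c2.png

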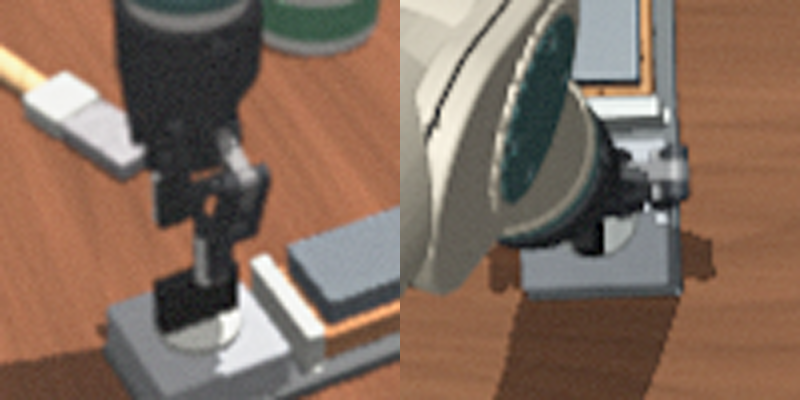

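The fingers straddle the bar: side crop (200,290), with the jaw and stone clear. I go down and close.

>>> {"method": "jog_arm", "body": {"increments": [4.5,-0.05,0.05,1.2,0,0,0,4.5,-0.05,0.05,2.4,0,0,0,4.5,-0.05,0.05,3.6,0,0,0,4.5,-0.05,0.05,4.5,0,0,0,4.5,-0.05,0.05,4.5,0,0,0,3,-0.05,0.05,4.5,0,0,0,2,-0.05,0.05,4.5,0,0,0,1,-0.05,0.05,4.5,0,0,0,0,-0.05,0.05,4.5,0,0,0,0,-0.05,0.05,4.5,0,0,0,0,-0.05,0.05,4.5,0,0,0,0,-0.05,0.05,4.5,0,0,0,0,-0.05,0.05,4.5,0,0,0]}}

```text
clock: 4.35
eef_pos: [512.0, 172.3, 60.9]
tool_rot: [-3.14, -0.001, 0.08]
force: [-0.8, 4.2, 6.5]
width: 13.5
gripper_force: 60.0
```

Run:
```python
from h import *
s=ctrl.read_state();print({k:np.round(s[k],3) for k in s})
```

```text
{'clock': np.float64(4.35), 'qpos': array([-0.711,  0.799,  0.531,  1.97 , -0.738,  0.573, -1.161]), 'qd': array([ 0.001, -0.001, -0.001,  0.001,  0.   , -0.   , -0.001]), 'tau': array([ 2.364e+00, -4.762e+01,  9.942e+00, -7.814e+00,  6.270e-01,
       -7.120e-01, -5.000e-03]), 'eef_pos': array([511.996, 172.291,  60.858]), 'tool_rot': array([-3.14e+00, -1.00e-03,  8.00e-02]), 'force': array([-0.765,  4.216,  6.501]), 'torque': array([0.774, 0.152, 0.012]), 'gripper_force': np.float64(60.019), 'width': np.float64(13.498)}
```

>>> {"method": "jog_arm", "body": {"increments": [0,0,-0.1,0,0,0,-5,0,0,-0.1,0,0,0,-10,0,0,-0.1,0,0,0,-15,0,0,-0.1,0,0,0,-20,0,0,-0.1,0,0,0,-25,0,0,-0.1,0,0,0,-25,0,0,-0.1,0,0,0,-25]}}

```text
clock: 5.05
eef_pos: [512.4, 171.2, 60.8]
tool_rot: [3.14, -0.001, 0.512]
force: [-0.3, 0.0, 5.7]
width: 13.4
gripper_force: 60.1
```

Run:
```python
from h import *
a=snap('side','s3')
s=ctrl.read_state();print({k:np.round(s[k],3) for k in s})
cv2.imwrite('pics/c3.png',cv2.resize(a[90:190,220:320],(400,400),interpolation=cv2.INTER_CUBIC)[:,:,::-1])
```

```text
{'clock': np.float64(5.1), 'qpos': array([-0.644,  0.772,  0.42 ,  1.969, -0.602,  0.524, -0.857]), 'qd': array([-0.001,  0.001,  0.002,  0.001, -0.002,  0.   , -0.002]), 'tau': array([ -0.117, -48.007,   5.994,  -8.776,   0.06 ,  -0.12 ,   0.075]), 'eef_pos': array([512.399, 171.253,  60.835]), 'tool_rot': array([ 3.14e+00, -1.00e-03,  5.12e-01]), 'force': array([-0.955, -0.038,  6.529]), 'torque': array([ 0.026,  0.055, -0.109]), 'gripper_force': np.float64(60.139), 'width': np.float64(12.751)}
```

View pics/c3.png

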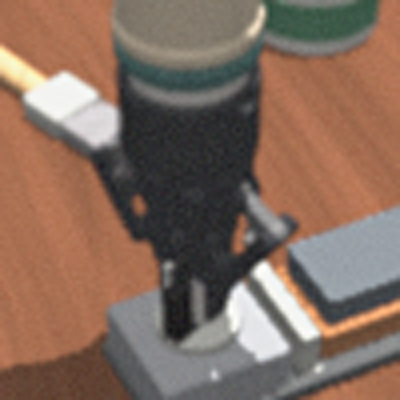

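The bar turns with the fingers (side crop (190,300)) and the torque has dropped, so it has broken loose. I continue to near the stop.

>>> {"method": "jog_arm", "body": {"increments": [0,0,0,0,0,0,-7,0,0,0,0,0,0,-14,0,0,0,0,0,0,-21,0,0,0,0,0,0,-28,0,0,0,0,0,0,-35,0,0,0,0,0,0,-42,0,0,0,0,0,0,-48,0,0,0,0,0,0,-53,0,0,0,0,0,0,-55,0,0,0,0,0,0,-55,0,0,0,0,0,0,-55]}}

```text
clock: 6.2
eef_pos: [514.6, 169.9, 60.9]
tool_rot: [3.136, 0.001, 1.47]
force: [5.2, -4.0, 3.6]
width: 13.2
gripper_force: 59.6
```

Run:
```python
from h import *
s=ctrl.read_state();print({k:np.round(s[k],3) for k in s})
```

```text
{'clock': np.float64(6.2), 'qpos': array([-0.489,  0.736,  0.177,  1.963, -0.262,  0.46 , -0.221]), 'qd': array([-0.003,  0.001,  0.002, -0.   ,  0.001,  0.001,  0.001]), 'tau': array([-2.6800e+00, -4.9195e+01,  1.0200e-01, -7.6180e+00, -6.3900e-01,
        1.2750e+00,  1.0000e-03]), 'eef_pos': array([514.564, 169.941,  60.864]), 'tool_rot': array([3.136e+00, 1.000e-03, 1.470e+00]), 'force': array([ 5.152, -3.977,  3.59 ]), 'torque': array([-0.774, -0.873, -0.03 ]), 'gripper_force': np.float64(59.584), 'width': np.float64(13.181)}
```

>>> {"method": "jog_arm", "body": {"increments": [0,-0.1,0.1,0,0,0,-1,0,-0.1,0.1,0,0,0,-2,0,-0.1,0.1,0,0,0,-3,0,-0.1,0.1,0,0,0,-4,0,-0.1,0.1,0,0,0,-4]}}

```text
clock: 6.7
eef_pos: [514.7, 169.9, 60.9]
tool_rot: [3.138, -0.0, 1.538]
force: [3.5, -2.7, 4.9]
width: 13.4
gripper_force: 62.3
```

Run:
```python
from h import *
s=ctrl.read_state();print({k:np.round(s[k],3) for k in s})
```

```text
{'clock': np.float64(6.7), 'qpos': array([-0.475,  0.735,  0.158,  1.961, -0.238,  0.459, -0.176]), 'qd': array([-0.002,  0.   ,  0.001, -0.001, -0.   ,  0.001, -0.003]), 'tau': array([-2.8190e+00, -4.8337e+01,  1.8000e-02, -7.4050e+00,  6.0500e-01,
        1.1710e+00,  1.1190e+00]), 'eef_pos': array([514.716, 169.928,  60.885]), 'tool_rot': array([ 3.138, -0.   ,  1.538]), 'force': array([ 3.506, -2.739,  4.894]), 'torque': array([-0.458, -0.785, -1.13 ]), 'gripper_force': np.float64(62.273), 'width': np.float64(13.425)}
```

Torque is -1.13 N·m at yaw 88°, so it is at the open stop. I ease the load, release and lift.

>>> {"method": "jog_arm", "body": {"increments": [0,0,0,0,0,0,0.8,1.5,0,0,0,0,0,0.8,2,0,0,0,0,0,0.8,3,0,0,0,0,0,0.8,3.5,0,0,0,0,0,0.8,3.5,0,0,0,0,0,0.8,3.5,0,0,-1,0,0,0.8,3.5,0,0,-2.5,0,0,0.8,3.5,0,0,-5,0,0,0.8,3.5,0,0,-8,0,0,0.8,3.5,0,0,-12,0,0,0.8,3.5,0,4,-14,0,0,0.8,3.5,-4,-4,-16,0,0,0.8,3.5,-4,-8,-18,0,0,0.8,3.5,-4,-12,-18,0,0,0.8,3.5,-4,-12,-18,0,0,0.8,3.5,-4,-12,-18,0,0,0.8]}}

```text
clock: 8.4
eef_pos: [388.0, 133.8, 241.3]
tool_rot: [-3.14, -0.001, 1.532]
force: [0.7, 0.9, -0.6]
width: 35.2
gripper_force: 0.0
```

Run:
```python
from h import *
a=snap('side','s4');b=snap('top','t4')
s=ctrl.read_state();print({k:np.round(s[k],3) for k in ('clock','force','width','eef_pos')})
c=np.hstack([cv2.resize(x,(400,400),interpolation=cv2.INTER_CUBIC) for x in(a[110:210,240:340],b[150:250,170:270])])
cv2.imwrite('pics/c4.png',c[:,:,::-1])
```

```text
{'clock': np.float64(8.5), 'force': array([-0.369,  0.249,  0.546]), 'width': np.float64(35.079), 'eef_pos': array([392.035, 134.518, 241.179])}
```

View pics/c4.png

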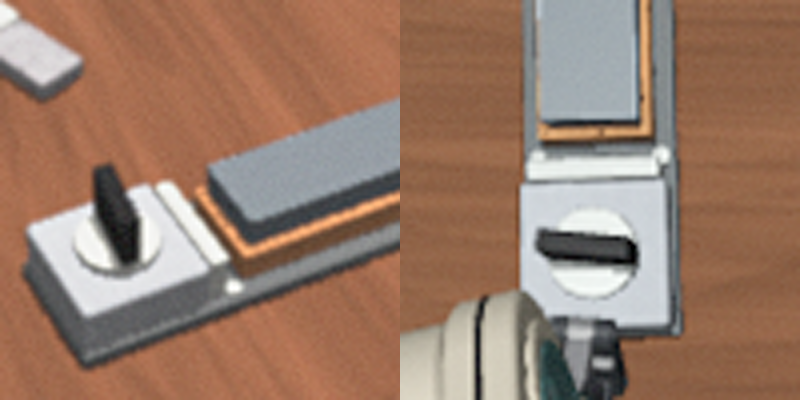

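View pics/t4.png

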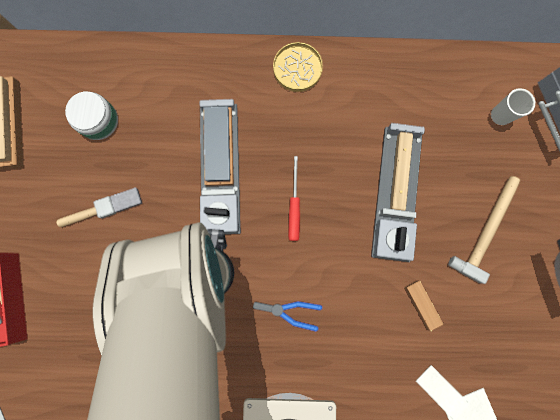

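The pictures show the knob turned crosswise, at (216,212) in the top view, with the jaw clear of the stone. The stone lies in place, the other knob is unchanged at (400,240), and the gripper is free.

```bash
python3 -c "
from cell import ctrl
print(ctrl.finish_job())"
```

```text
the job is handed in; nothing more can be done
None
```

I broke the stone clamp's knob loose, turned it anticlockwise to its open stop and let go; the jaw stands clear, the stone is still in the clamp, the other knob wasn't touched, and the job is handed in (8.5 s on the clock).

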